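# Find the stopper that rocks and push it home

## Task

One of the four stopper caps on the grey sample carrier has not been pushed in all the way. Press on the edge of the caps with the fingertips to find the one that rocks, and once you have felt it rock press that cap down in its middle until it is fully home, level and no longer proud, like the other three. Only touch and press, without undue force: do not pull any cap up, and leave the vials, the tweezers and the powder jar beside the carrier where they are.

Things in the scene. Friction and masses are not known exactly. Their poses are not given: they have to be found in the camera images.
- carrier: fixed moulded grey sample carrier, 88 mm (its x) by 332 mm (its y, with the grip lugs at its ends), 37 mm high to the collars of the wells; origin at the centre of its underside on the desk, z up. The four wells lie on its y axis at y = -108, -36, 36 and 108 mm. Its -x side is the robot's side
- cap_a: one of four identical round white stopper caps in a row, 72 mm apart, one in each well: disc 56 mm across, 8 mm thick, flat top, fluted edge, rubber plug below. Origin: centre of the disc's underside, on the plug's axis; z up out of the cap. Home, the origin is 37 mm and the flat top 45 mm above the desk. Which letter is in which well changes from start to start
- cap_b: another of the four identical caps. A cap that is home bears with its flange all round on the collar of its well: pressed anywhere, it neither tips nor sinks. The cap that is not home stands only 2.4 to 3.2 mm higher, and level while untouched; its plug holds it by friction
- cap_c: another of the four identical caps. On the one that is not home, a press of 2 to 6 N near the edge (16 to 22 mm from the centre) tips it about its plug by 5 to 8 degrees, until the flange meets the collar; let go, it springs back level and as proud as before. A much harder press there can begin to drive it in
- cap_d: another of the four identical caps. Pressed down in the middle with 10 to 20 N, the one that is not home slides down until its flange meets the collar, and stays there
- sample_vial_0: bystander: loose sample vial, 23 mm thick, 62 mm tall, standing past the carrier's -y end; origin at the centre of its foot
- sample_vial_1: bystander: loose sample vial, 23 mm thick, 62 mm tall, standing past the carrier's -y end; origin at the centre of its foot
- tweezers: bystander: loose steel tweezers, 124 mm long (along its own y), 9 mm high, lying on the robot's side of the carrier; origin at the centre of the underside
- powder_jar: bystander: loose screw-cap powder jar, 48 mm diameter, 42 mm high, standing past the carrier's +y end; origin at the centre of its foot

How it is judged:
By the outcome, as a careful person would: the job done as asked, in the order asked, and still so for the second after the job is handed in, with the robot touching nothing.
It also fails if it takes over 45 s, if anything falls off the work surface, if the arm or the gripper's body presses on something with over 40 N, if the wrist force passes 120 N, or if a joint passes its speed limit or range.

## Robot

A 6-joint arm with a two-finger parallel gripper is mounted at the origin on a cart in front of the work surface, level with it; the furniture and walls round the work are solid. World frame = base frame: x ahead of the robot, y to its left, z up, the work surface at z = 0. Lengths are in mm, angles in rad, forces in N, time in s.
With the tool pointing down it reaches from about 275 to 1000 mm from the base axis. Payload 8.4 kg.
Tool frame: the origin (TCP) lies between the finger pads; the fingertips stand 22 mm ahead of it and the grasp point (between the pads) lies 3 mm ahead of it; z points along the fingers, y is the line along which they close (so a half turn about z gives the same grasp; the last joint's range is limited). The gripper opens to 85 mm and grips with 20 to 120 N. Pads are 22 mm wide; open, the fingers measure 114 mm over their backs; the gripper's body (76 mm by 85 mm) begins 54 mm behind the grasp point. The pads swing forward as they close: fully open they stand 13 mm farther back than shut.
Start: joints at [1.145, 0.353, 1.633, -0, 1.155, -0.002], TCP at [257.016, 569.711, 253.281] pointing down, gripper open.
Joint ranges: [-2.63, 2.63], [-0.92, 2.1], [0.06, 2.66], [-1.3, 4.44], [0, 2.69], [-3.02, 3.02]. Speed limits (rad/s): [2.22, 2.22, 2.79, 3.14, 3.14, 3.14].

## Interface

Orientations are given as [roll, pitch, yaw] about the fixed x, y, z axes, in that order (R = Rz(yaw) Ry(pitch) Rx(roll)).
In Python, from rig import r, grab_frame gives the robot as it stands.
- The arm moves only by the shell command python3 -m inch 'ROWS' [FORCE]. ROWS is JSON, a list of rows, each a list of 7 numbers: the turn, a rotation vector about the tool's x, y, z as a fraction of full scale, then the shift along the tool's x, y, z as a fraction of full scale, then the closure, from 0 (fully open) to 1 (shut). In form: [[rx, ry, rz, dx, dy, dz, fingers], ...]. A call has 1 to 8 rows; each row shifts and turns the commanded pose from where the row before left it, along the tool's axes as they then stand; what a row does not reach is not made up. Full scale, the value 1, is 2.5 cm for a shift and pi rad for a turn. A row lasts 1/12 s, in which the tool goes at most 41.7 mm and 7.16 degrees, less where a joint would pass 70% of its speed; a pose out of reach is approached as far as the arm can. A call with a number of a shift or a turn outside -1 to 1 is refused whole. A call with a gripper value outside its range is refused whole. The fingers move at their own pace and stop on an object; FORCE is the grip in N (left out, the last holds). Time passes only in rows, so rows that do not move let the fingers close. It gives the time, the measured TCP pose, the force, the opening and the grip force at its end, in the units of the state.
- r.sense(): the state, without advancing time (a new reading comes with each control period).
- grab_frame(name): name is "side" or "top" or "wrist"; returns a dict with "pixels" (420x560x3 uint8, red, green, blue), "z_map" (420x560 float32, mm along the optical axis (not along the pixel's ray), 0 where there is no reading), "vertical_fov" (degrees; the focal length in pixels is half the picture's height over the tangent of half this angle, whatever the lens; pixels are square), "cx", "cy" (the principal point, pixels), "cam_to_world" (4x4, takes a point from camera to world coordinates). Camera axes: x right, y down, z forward; pixel columns grow to the right and rows downward; lengths in mm; the calibration is good to about 2 mm. A picture is of the moment at which its call begins.
- r.sign_off(): hands the job in; it is judged then, once.
The state is a dict: "clock": time; "qpos": joint angles; "qvel": joint speeds; "joint_efforts": joint torques, N m; "eef_pos": TCP position; "tcp_rot": TCP orientation; "contact_force": force on the tool from outside, world axes, zero at the start; "wrist_torque": the same for the moment, N m; "opening": opening from 0.0 (shut) to 1.0 (fully open); "grasp_force": force on a finger pad.
Only numpy, scipy, OpenCV 4.12 (cv2) and the standard library are available. Lean on these libraries where they do the work, as an engineer would, in place of code of your own. Each camera call takes 0.05 s, during which the arm holds its last target. There are 200 camera calls.

## Working session

There is one attempt and no reset: what is moved stays moved. The work goes in short steps, Python scripts to look and compute and a shell command to move; the robot and the scene stay as the last step left them, time stands still between calls to the robot, and variables do not carry over. Pictures are saved under pics/ and viewed, at most 10 in all, crops included, and the job is handed in when it is done.

```bash
mkdir -p pics
cat > h.py <<'E'
from rig import r, grab_frame
import numpy as np, cv2
def snap(cam,name):
    f=grab_frame(cam); cv2.imwrite(f'pics/{name}.png',f['pixels'][:,:,::-1]); np.save(f'pics/{name}.npy',f,allow_pickle=True); return f
def cloud(f):
    z=f['z_map']; h,w=z.shape; fl=h/2/np.tan(np.radians(f['vertical_fov'])/2)
    v,u=np.mgrid[:h,:w]; P=np.stack([(u-f['cx'])/fl*z,(v-f['cy'])/fl*z,z,np.ones_like(z)],-1)@np.array(f['cam_to_world']).T
    P=P[...,:3]; P[z==0]=np.nan; return P
E
python3 - <<'E'
from h import *
f=snap('top','top0'); print(r.sense()); P=cloud(f)
print(np.array(f['cam_to_world']).round(3),f['vertical_fov'])
z=P[...,2]; m=(z>41)&(z<52)
f2=f['pixels'].astype(int); m2=m&(f2.min(-1)>150)
n,l,s,c=cv2.connectedComponentsWithStats(m2.astype(np.uint8))
for i in range(1,n):
    if s[i,4]>80: q=P[l==i]; print(c[i].round(1),s[i,4],np.median(q,0).round(1),((q.max(0)+q.min(0))/2).round(1),(q.max(0)-q.min(0)).round(1))
E
```

```text
{'clock': 0.05, 'qpos': array([ 1.14462329e+00,  3.53629124e-01,  1.63408908e+00,  1.93210507e-05,
        1.15515889e+00, -2.40686277e-03]), 'qvel': array([ 5.31760687e-04,  1.44356482e-03, -1.72924649e-03, -7.89004353e-04,
        2.69763828e-04, -1.35263697e-05]), 'joint_efforts': array([ 4.42129458e-04, -6.06895280e+01, -3.43167973e+01, -3.22228379e-05,
        3.78801560e-03,  8.07930320e-06]), 'eef_pos': array([256.82876229, 569.34784   , 252.59280252]), 'tcp_rot': array([-3.14030826e+00, -2.07574103e-05,  2.71781865e+00]), 'contact_force': array([-0.33415899,  0.35716081, -0.94602263]), 'wrist_torque': array([0.04043344, 0.0255368 , 0.01782717]), 'grasp_force': 0.0, 'opening': 0.9985730517380821}
[[-1.900000e-02 -9.970000e-01  6.900000e-02  4.760040e+02]
 [-1.000000e+00  1.900000e-02  4.000000e-03  5.092200e+01]
 [-5.000000e-03 -6.900000e-02 -9.980000e-01  1.202296e+03]
 [ 0.000000e+00  0.000000e+00  0.000000e+00  1.000000e+00]] 45.77465554039795
[301.8 194.6] 416 [569.1  10.5  44.9] [569.6  11.3  45.7] [54.4 53.9  9.3]
[271.1 197.7] 440 [563.   82.5  47.3] [563.7  82.8  46.6] [54.1 56.1 10.5]
[240.4 200.8] 434 [557.3 154.8  44.9] [558.4 154.2  45.8] [54.2 54.1  9.7]
[209.9 203.8] 421 [551.8 225.4  44.9] [552.6 226.6  46.1] [54.  54.7 10. ]
```

View pics/top0.png

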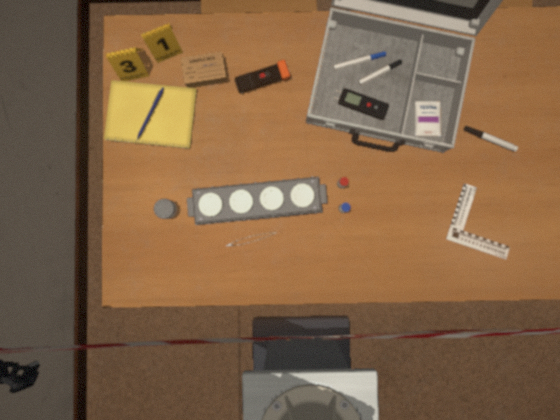

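The top view shows the carrier at about (258,200) with four caps at columns 210 to 302. The jar is at (166,208), the vials at (344,183) and (346,208), and the tweezers at (252,240). In the depth map the cap at (271,198) stands about 2.4 mm higher than the rest. A tape crosses the picture near row 340, so I'll check its height.

Run:
```python
from h import *
f=np.load('pics/top0.npy',allow_pickle=True).item(); P=cloud(f)
for u,v in [(100,344),(200,341),(420,334),(150,343),(300,337)]:
    q=P[v-6:v+7,u]; i=np.nanargmax(q[:,2]); print(u,q[i].round(0), f['pixels'][v-6+i,u])
q=P[225:260,215:290].reshape(-1,3); print('tweez',q[(q[:,2]>4)].mean(0))
snap('side','side0')
```

```text
100 [291. 374. 332.] [70 25 24]
200 [289. 205. 312.] [86 52 35]
420 [ 294. -193.  275.] [92 77 65]
150 [290. 292. 315.] [89 77 66]
300 [291.  28. 284.] [81 58 54]
tweez [462.78444991 139.5540022    5.95103531]
```

View pics/side0.png

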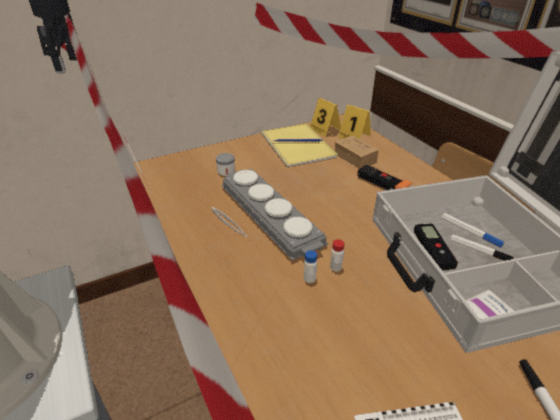

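The side view shows barrier tape hanging across the front of the desk, from (75,20) down to (230,410). It lies between the robot and the carrier, and the gripper is next to its upper end, so I'll map the tape.

Run:
```python
from h import *
for n in ('side0','top0'):
    f=np.load(f'pics/{n}.npy',allow_pickle=True).item(); P=cloud(f).reshape(-1,3)
    for y in range(-300,900,100):
        q=P[(abs(P[:,1]-y)<25)&(P[:,0]>150)&(P[:,0]<400)&(P[:,2]>130)&(P[:,2]<700)]
        if len(q)>3: print(n,y,len(q),q.min(0).round(),q.max(0).round(),np.median(q,0).round())
f=np.load('pics/side0.npy',allow_pickle=True).item();P=cloud(f)
for v,u in [(20,75),(40,82),(80,92),(120,108),(30,350),(45,500)]: print(u,v,P[v,u].round())
r0=r.sense();print(r0['contact_force'])
```

```text
side0 -300 1496 [ 269. -325.  207.] [ 290. -275.  270.] [ 281. -302.  232.]
side0 -200 813 [ 271. -225.  213.] [ 289. -175.  276.] [ 282. -201.  237.]
side0 -100 522 [ 274. -125.  221.] [293. -75. 286.] [ 283. -102.  252.]
side0 0 301 [276. -25. 227.] [292.  25. 293.] [283.  -2. 263.]
side0 100 159 [277.  76. 238.] [285. 124. 302.] [283.  98. 264.]
side0 200 135 [275. 175. 248.] [289. 224. 312.] [282. 199. 262.]
side0 300 131 [275. 275. 258.] [291. 324. 321.] [282. 299. 279.]
side0 400 109 [275. 375. 271.] [292. 425. 335.] [282. 398. 300.]
side0 500 723 [216. 475. 242.] [288. 525. 347.] [236. 508. 306.]
side0 600 259 [265. 575. 242.] [298. 625. 346.] [276. 607. 281.]
side0 800 12 [258. 775. 221.] [268. 820. 244.] [264. 804. 226.]
top0 -300 154 [ 270. -325.  203.] [ 295. -276.  272.] [ 281. -299.  229.]
top0 -200 159 [ 272. -224.  214.] [ 295. -175.  278.] [ 282. -201.  237.]
top0 -100 69 [ 277. -125.  231.] [295. -76. 287.] [ 284. -100.  254.]
top0 0 47 [283. -25. 259.] [293.  24. 296.] [289.   3. 270.]
top0 100 111 [287.  75. 253.] [291. 125. 307.] [288. 102. 277.]
top0 200 140 [288. 175. 266.] [291. 225. 314.] [289. 200. 290.]
top0 300 137 [276. 275. 260.] [292. 324. 325.] [291. 301. 312.]
top0 400 117 [276. 375. 270.] [293. 424. 337.] [292. 399. 323.]
top0 500 667 [218. 477. 247.] [295. 525. 353.] [241. 510. 320.]
75 20 [314. 838. 286.]
82 40 [318. 843. 231.]
92 80 [285. 283. 294.]
108 120 [283. 121. 281.]
350 30 [1054.  548.  240.]
500 45 [1277.  190.  254.]
[ 0.25333608 -0.51025133 -0.72139682]
```

Run:
```python
from h import *
f=np.load('pics/side0.npy',allow_pickle=True).item(); g=snap('wrist','w0')
a=cv2.resize(f['pixels'][0:105,20:160],(400,300),interpolation=cv2.INTER_CUBIC); b=cv2.resize(g['pixels'],(400,300))
cv2.imwrite('pics/c0.png',np.hstack([a,b])[:,:,::-1])
P=cloud(f); px=f['pixels'].astype(int)
for v in range(4,100,8):
    us=np.where(px[v,60:110,0]-px[v,60:110,1]>50)[0]+60
    if len(us): print(v,us.min(),us.max(),P[v,us.min()].round(),P[v,us[len(us)//2]].round(),P[v,us.max()].round())
```

```text
20 67 69 [283. 579. 339.] [285. 561. 342.] [286. 549. 345.]
28 69 73 [282. 552. 328.] [285. 521. 334.] [287. 496. 339.]
36 70 70 [280. 562. 309.] [280. 562. 309.] [280. 562. 309.]
44 63 64 [260. 532. 301.] [267. 777. 242.] [267. 777. 242.]
52 76 82 [279. 464. 298.] [283. 426. 307.] [286. 388. 317.]
60 78 84 [277. 441. 288.] [281. 401. 298.] [285. 369. 306.]
68 81 81 [277. 403. 282.] [277. 403. 282.] [277. 403. 282.]
84 91 95 [282. 301. 281.] [285. 285. 286.] [285. 225. 305.]
92 89 97 [276. 313. 262.] [281. 278. 273.] [284. 221. 292.]
```

View pics/c0.png

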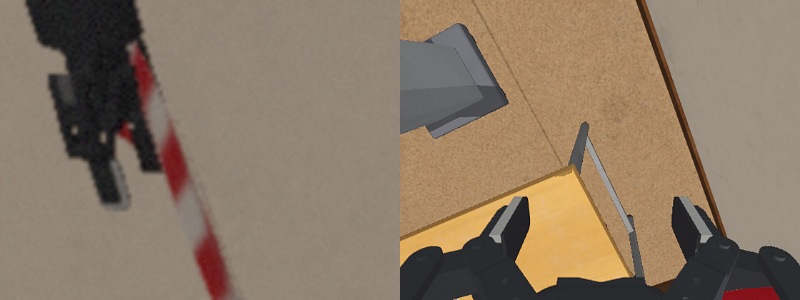

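The crop shows the tape passing just behind the gripper on its +x side. The wrist view shows the open fingers, with red tape at the lower right corner. I'll back away from the tape first, then go up and over it.

```bash
python3 -m inch '[[0,0,0,0.7,-0.3,0,0],[0,0,0,0.7,-0.3,0,0],[0,0,0,0.7,-0.3,0,0],[0,0,0,0.7,-0.3,0,0],[0,0,0,0,0,-1,0],[0,0,0,0,0,-1,0],[0,0,0,0,0,-1,0.5],[0,0,0,0,0,-1,1]]' && python3 -m inch '[[0,0,-0.032,0,0,-1,1],[0,0,-0.032,0,0,-1,1],[0,0,-0.032,0,0,-1,1],[0,0,-0.032,0,0,-0.5,1],[0,0,-0.032,0,0,0,1],[0,0,0,0,0,0,1],[0,0,0,0,0,0,1]]'; python3 -c "
from rig import r
s=r.sense();print({k:s[k] for k in ('qpos','tcp_rot','contact_force')})"
```

```text
clock: 0.82
eef_pos: [180.6, 570.9, 354.1]
tcp_rot: [-3.141, 0.0, 2.718]
contact_force: [0.7, 0.4, 0.0]
opening: 0.748
grasp_force: 0.0
clock: 1.4
eef_pos: [180.8, 570.9, 440.3]
tcp_rot: [-3.141, -0.0, -3.066]
contact_force: [-0.3, -0.9, -0.2]
opening: -0.0
grasp_force: 0.0
{'qpos': array([ 1.26157758e+00,  1.94229951e-01,  1.44143758e+00,  5.96588087e-06,
        1.50668773e+00, -3.84977085e-01]), 'tcp_rot': array([-3.14088810e+00, -2.91905209e-04, -3.06583480e+00]), 'contact_force': array([-0.25212829, -0.92044735, -0.23904351])}
```

```bash
python3 -m inch '[[0,0,0,-0.6,-0.98,0,1],[0,0,0,-0.6,-0.98,0,1],[0,0,0,-0.6,-0.98,0,1],[0,0,0,-0.6,-0.98,0,1],[0,0,0,-0.6,-0.98,0,1],[0,0,0,-0.6,-0.98,0,1],[0,0,0,-0.6,-0.98,0,1],[0,0,0,-0.6,-0.98,0,1]]' && python3 -m inch '[[0,0,0,-0.6,-0.98,0,1],[0,0,0,-0.6,-0.98,0,1],[0,0,0,-0.6,-0.98,0,1],[0,0,0,-0.6,-0.98,0,1],[0,0,0,-0.6,-0.98,0,1],[0,0,0,-0.6,-0.98,0,1],[0,0,0,-0.6,-0.98,0,1],[0,0,0,-0.6,-0.98,0,1]]' && python3 -m inch '[[0,0,0,-0.6,-0.98,0,1],[0,0,0,-0.6,-0.98,0,1],[0,0,0,-0.6,-0.98,0,1],[0,0,0,-0.6,-0.98,0,1],[0,0,0,-0.6,-0.98,0,1],[0,0,0,0,0,0.5,1],[0,0,0,0,0,0.5,1],[0,0,0,0,0,0,1]]'
python3 - <<'E'
from h import *
f=snap('wrist','w1'); P=cloud(f)
m=(P[...,2]>41)&(P[...,2]<53)&(f['pixels'].min(-1)>120)&(f['z_map']>150)
n,l,s,c=cv2.connectedComponentsWithStats(m.astype(np.uint8))
for i in range(1,n):
    if s[i,4]>300: q=P[l==i]; print(c[i].round(1),s[i,4],np.median(q,0).round(1),((q.max(0)+q.min(0))/2).round(1),(q.max(0)-q.min(0)).round(1))
E
```

```text
clock: 2.07
eef_pos: [316.3, 383.7, 439.9]
tcp_rot: [-3.14, -0.001, -3.066]
contact_force: [-0.2, 0.1, 0.0]
opening: -0.0
grasp_force: 0.0
clock: 2.73
eef_pos: [451.3, 197.8, 439.9]
tcp_rot: [-3.141, -0.001, -3.067]
contact_force: [0.5, -0.3, 1.0]
opening: -0.0
grasp_force: 0.0
clock: 3.4
eef_pos: [534.4, 82.3, 412.4]
tcp_rot: [-3.141, -0.005, -3.067]
contact_force: [-0.3, 0.2, 0.2]
opening: 0.001
grasp_force: 0.0
[278.5 170.6] 1199 [560.9  80.7  46. ] [561.5  80.7  45.2] [56.4 55.9  7.7]
[328.9 170. ] 1175 [555.2 152.1  43.4] [555.9 152.1  43.9] [56.1 56.5  5.7]
[379.3 169.7] 1179 [549.7 223.6  43.5] [550.6 224.1  43.8] [55.8 55.5  5.5]
[228.2 170.6] 1165 [566.7   9.2  43.4] [567.2   9.5  43.8] [54.2 55.9  5.7]
[ 49.9 343.8] 916 [ 928.2 -270.7   49. ] [ 836.5 -301.5   47. ] [243.3 147.7  11.9]
```

View pics/w1.png

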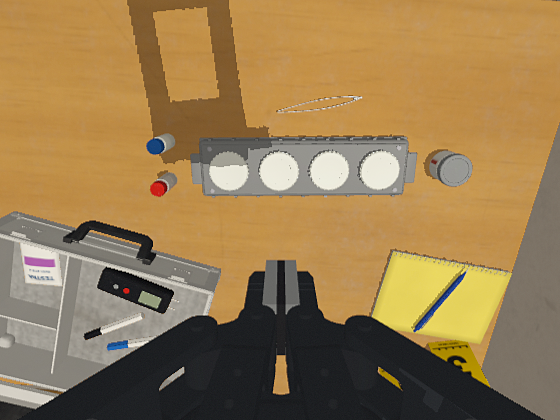

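The wrist view shows the caps at (228,171), (279,171), (329,170) and (379,170), with the closed fingertips at (282,262). Depth again puts the cap at (279,171) about 2.5 mm proud of the others, with its centre near (562,82). I'll go down over its robot-side edge.

```bash
python3 -m inch '[[0,0,0,-0.03,-0.11,1,1],[0,0,0,0,0,1,1],[0,0,0,0,0,1,1],[0,0,0,0,0,1,1],[0,0,0,0,0,1,1],[0,0,0,0,0,1,1],[0,0,0,0,0,1,1],[0,0,0,0,0,1,1]]' && python3 -m inch '[[0,0,0,0,0,1,1],[0,0,0,0,0,1,1],[0,0,0,0,0,1,1],[0,0,0,0,0,0.6,1],[0,0,0,0,0,0.4,1],[0,0,0,0,0,0.2,1],[0,0,0,0,0,0,1],[0,0,0,0,0,0,1]]'
python3 - <<'E'
from h import *
f=snap('side','s1'); p=f['pixels'][130:270,180:350]
cv2.imwrite('pics/s1c.png',cv2.resize(p,(728,600),interpolation=cv2.INTER_CUBIC)[:,:,::-1])
for i in range(4):
    s=r.sense(); print(s['eef_pos'],s['contact_force'])
E
```

```text
clock: 4.12
eef_pos: [536.5, 80.9, 215.3]
tcp_rot: [3.142, 0.001, -3.064]
contact_force: [0.7, 0.9, 0.1]
opening: 0.003
grasp_force: 0.0
clock: 4.78
eef_pos: [537.0, 80.6, 111.5]
tcp_rot: [3.142, 0.001, -3.063]
contact_force: [0.2, -0.6, 0.3]
opening: -0.004
grasp_force: 0.0
[537.17000745  80.59097227 111.8450216 ] [0.81740142 0.14798692 1.09741725]
[537.17000745  80.59097227 111.8450216 ] [0.81740142 0.14798692 1.09741725]
[537.17000745  80.59097227 111.8450216 ] [0.81740142 0.14798692 1.09741725]
[537.17000745  80.59097227 111.8450216 ] [0.81740142 0.14798692 1.09741725]
```

View pics/s1c.png

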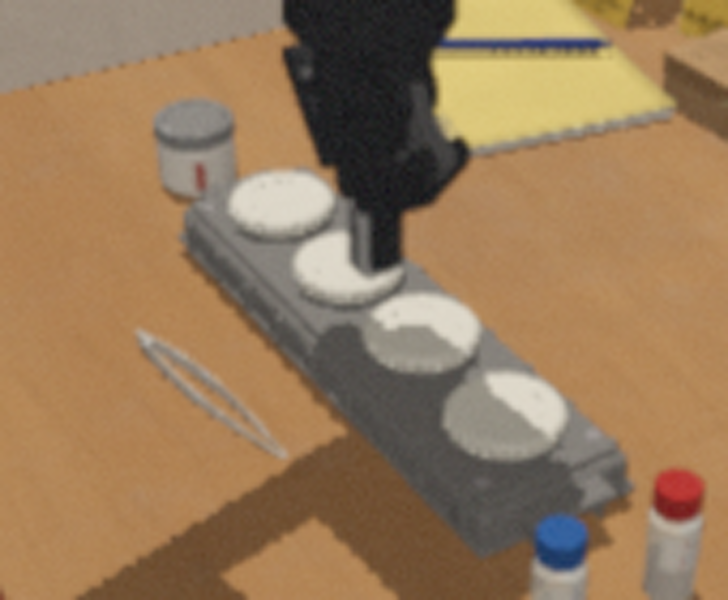

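The crop shows the tip above the carrier, in front of the proud cap from this viewpoint. The tweezers, jar and vials have not moved. Next I'll come close and probe in small steps.

```bash
python3 -m inch '[[0,0,0,0.06,0,0.8,1],[0,0,0,0,0,0.4,1],[0,0,0,0,0,0.24,1],[0,0,0,0,0,0,1],[0,0,0,0,0,0,1]]'; for i in 1 2 3; do python3 -m inch '[[0,0,0,0,0,0.04,1],[0,0,0,0,0,0,1]]' | egrep 'eef|contact'; done
```

```text
clock: 5.25
eef_pos: [535.0, 80.3, 74.9]
tcp_rot: [-3.142, -0.0, -3.063]
contact_force: [0.5, 0.7, 0.2]
opening: 0.0
grasp_force: 0.0
eef_pos: [535.3, 80.3, 74.3]
contact_force: [0.1, -0.2, 0.3]
eef_pos: [535.1, 80.3, 73.0]
contact_force: [0.5, -0.7, 0.0]
eef_pos: [534.9, 80.3, 71.8]
contact_force: [-0.3, -0.0, -0.1]
```

```bash
python3 -m inch '[[0,0,0,0,0,0.04,1],[0,0,0,0,0,0,1]]' | egrep 'eef|contact';python3 -m inch '[[0,0,0,0,0,0.04,1],[0,0,0,0,0,0,1]]' | egrep 'eef|contact'
```

```text
eef_pos: [534.8, 80.3, 70.7]
contact_force: [0.5, -1.1, -0.2]
eef_pos: [534.8, 80.3, 69.6]
contact_force: [0.9, -0.7, -0.6]
```

```bash
for i in 1 2 ; do python3 -m inch '[[0,0,0,0,0,0.03,1],[0,0,0,0,0,0,1]]' | egrep 'eef|contact'; done
```

```text
eef_pos: [534.8, 80.3, 68.9]
contact_force: [-0.7, 0.7, 0.6]
eef_pos: [534.7, 80.2, 68.2]
contact_force: [-0.4, -0.1, 0.4]
```

```bash
for i in 1 2 ; do python3 -m inch '[[0,0,0,0,0,0.03,1],[0,0,0,0,0,0,1]]' | egrep 'eef|contact'; done
python3 - <<'E'
from h import *
f=snap('side','s2'); p=f['pixels'][170:220,230:295]
g=snap('wrist','w2')['pixels'][150:350,180:380]
cv2.imwrite('pics/s2c.png',np.hstack([cv2.resize(p,(400,308),interpolation=cv2.INTER_CUBIC),cv2.resize(g,(308,308))])[:,:,::-1])
E
```

```text
eef_pos: [534.6, 80.2, 67.4]
contact_force: [-1.0, 0.2, 1.4]
eef_pos: [534.6, 80.3, 66.9]
contact_force: [-2.5, -0.1, 6.5]
```

View pics/s2c.png

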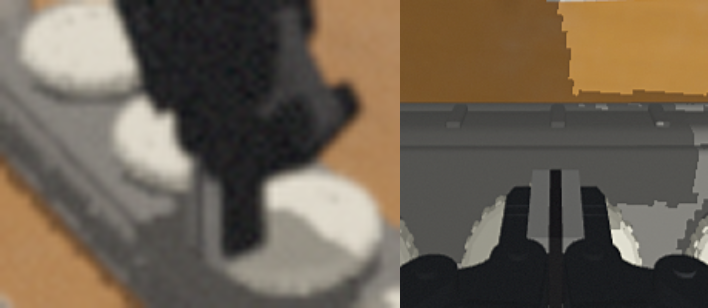

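The side half of the crop shows the fingertip resting on the robot-side edge of the suspect cap, at (240,245). The force has risen to 6.5 N. I'll fit planes to the cap tops in the depth maps to measure any tilt.

```bash
cat >> h.py <<'E'
def tilt(f,tag):
    P=cloud(f); w=f['pixels'].astype(int)
    for nm,c in dict(p=(562.3,81.7),q=(556.7,153.5),s=(568,10),t=(551,225)).items():
        m=(np.hypot(P[...,0]-c[0],P[...,1]-c[1])<26)&(P[...,2]>38)&(P[...,2]<54)&(w.min(-1)>70)
        q=P[m]
        if len(q)<30: continue
        for _ in range(3):
            A=np.c_[q[:,:2]-c,np.ones(len(q))]; k=np.linalg.lstsq(A,q[:,2],rcond=None)[0]; e=abs(A@k-q[:,2]); q=q[e<1.5]
            if len(q)<20: break
        print(tag,nm,len(q),'slope deg x,y',np.degrees(k[:2]).round(1),'z',k[2].round(1))
E
python3 - <<'E'
from h import *
s=r.sense();print(s['eef_pos'],s['contact_force'],s['wrist_torque'])
for n in ('side0','s2','top0'): tilt(np.load(f'pics/{n}.npy',allow_pickle=True).item(),n)
tilt(snap('top','top2'),'top2')
E
```

```text
[534.56459215  80.26319786  66.92002279] [-2.31111803 -0.36094403  6.02440508] [ 0.01194923  0.46705008 -0.01630716]
side0 p 245 slope deg x,y [ 0.2 -0.2] z 45.6
side0 q 212 slope deg x,y [ 0.1 -0.2] z 43.0
side0 s 294 slope deg x,y [ 0.  -0.2] z 43.1
side0 t 170 slope deg x,y [ 0.7 -0.7] z 42.9
s2 p 185 slope deg x,y [ 7.7 -0.6] z 45.6
s2 q 65 slope deg x,y [-3.1 -0.7] z 42.1
s2 s 294 slope deg x,y [-0.5 -0.3] z 43.1
s2 t 134 slope deg x,y [-0.5  0.5] z 42.8
top0 p 174 slope deg x,y [-0.2 -0.2] z 47.5
top0 q 192 slope deg x,y [0.5 0.1] z 44.9
top0 s 198 slope deg x,y [ 0.5 -0.1] z 44.7
top0 t 181 slope deg x,y [-0.5 -0.8] z 44.7
top2 s 38 slope deg x,y [-1.2 -1.7] z 43.5
top2 t 182 slope deg x,y [-0.2  0.7] z 44.8
```

The suspect cap tilts 7.7° under about 6 N while the other caps stay level, so I have felt it rock. Now I'll lift off, check that it springs back, and move over its middle.

```bash
python3 -m inch '[[0,0,0,0,0,-0.2,1],[0,0,0,0,0,-0.6,1],[0,0,0,0,0,0,1],[0,0,0,0,0,0,1],[0,0,0,0,0,0,1]]'
python3 -c "
from h import *
tilt(snap('side','s3'),'s3')"
python3 -m inch '[[0,0,0,-0.55,-0.01,0,1],[0,0,0,-0.55,-0.01,0,1],[0,0,0,0,0,0.4,1],[0,0,0,0,0,0.12,1],[0,0,0,0,0,0,1],[0,0,0,0,0,0,1],[0,0,0,0,0,0,1]]'
```

```text
clock: 7.32
eef_pos: [535.0, 80.3, 86.7]
tcp_rot: [3.142, 0.001, -3.063]
contact_force: [0.0, 0.4, -0.6]
opening: 0.002
grasp_force: 0.0
s3 p 223 slope deg x,y [-0.   0.1] z 45.6
s3 q 94 slope deg x,y [-1.9  0.5] z 42.4
s3 s 293 slope deg x,y [-0.1 -0.4] z 43.1
s3 t 151 slope deg x,y [-0.9 -0.4] z 42.8
clock: 7.95
eef_pos: [561.5, 81.8, 73.5]
tcp_rot: [-3.142, -0.001, -3.063]
contact_force: [0.4, -0.2, 0.2]
opening: -0.005
grasp_force: 0.0
```

The cap sprang back level and is still proud. Next I'll press it in the middle.

```bash
python3 -m inch '[[0,0,0,-0.03,0,0.08,1],[0,0,0,0,0,0,1],[0,0,0,0,0,0,1]]'| egrep 'eef|contact'; for i in 1 2 3; do python3 -m inch '[[0,0,0,0,0,0.03,1],[0,0,0,0,0,0,1]]' | egrep 'eef|contact'; done
```

```text
eef_pos: [563.0, 82.0, 71.9]
contact_force: [1.1, 0.2, 1.1]
eef_pos: [563.1, 82.0, 71.0]
contact_force: [-0.1, -0.2, -0.2]
eef_pos: [563.1, 82.0, 70.2]
contact_force: [-0.0, -0.0, -0.0]
eef_pos: [563.2, 82.0, 69.6]
contact_force: [-0.2, -0.6, 0.5]
```

```bash
for i in 1 2 3; do python3 -m inch '[[0,0,0,0,0,0.03,1],[0,0,0,0,0,0,1]]' | egrep 'eef|contact'; done
```

```text
eef_pos: [563.2, 82.0, 69.2]
contact_force: [-1.2, -1.0, 6.1]
eef_pos: [563.2, 82.0, 68.5]
contact_force: [-2.5, -0.3, 7.7]
eef_pos: [563.2, 82.0, 67.8]
contact_force: [-2.4, -1.0, 8.0]
```

```bash
for i in 1 2; do python3 -m inch '[[0,0,0,0,0,0.03,1],[0,0,0,0,0,0,1]]' | egrep 'eef|contact'; done
```

```text
eef_pos: [563.2, 82.0, 67.1]
contact_force: [-2.3, 0.3, 7.4]
eef_pos: [563.3, 82.0, 66.8]
contact_force: [-2.4, 0.3, 14.4]
```

```bash
python3 -m inch '[[0,0,0,0,0,0.015,1],[0,0,0,0,0,0,1],[0,0,0,0,0,0,1]]' | egrep 'eef|contact'; python3 -m inch '[[0,0,0,0,0,-0.2,1],[0,0,0,0,0,-0.8,1],[0,0,0,0,0,-1,1],[0,0,0,0,0,-1,1],[0,0,0,0,0,-1,1],[0,0,0,0,0,-1,1],[0,0,0,0,0,0,1],[0,0,0,0,0,0,1]]'
python3 -c "
from h import *
tilt(snap('side','s4'),'s4')
tilt(snap('wrist','w4'),'w4')"
```

```text
eef_pos: [563.3, 82.0, 66.8]
contact_force: [-5.3, -0.1, 17.8]
clock: 10.45
eef_pos: [564.0, 82.1, 191.8]
tcp_rot: [3.141, 0.003, -3.063]
contact_force: [-0.3, -0.9, -0.4]
opening: -0.003
grasp_force: 0.0
s4 p 245 slope deg x,y [ 0.1 -0.5] z 42.9
s4 q 203 slope deg x,y [0.1 0.2] z 43.0
s4 s 299 slope deg x,y [-0.2 -0.3] z 43.1
s4 t 174 slope deg x,y [ 0.2 -0.3] z 42.8
w4 p 3075 slope deg x,y [-0.2  0. ] z 43.5
w4 q 3072 slope deg x,y [-0.1 -0. ] z 43.6
w4 s 3069 slope deg x,y [-0.1  0.1] z 43.5
w4 t 3050 slope deg x,y [ 0. -0.] z 43.6
```

The pressed cap is now level and matches the others to 0.1 mm. The robot is clear of everything, so I'll hand in.

```bash
python3 -c "
from rig import r
print(r.sign_off())"
```

```text
the job is handed in; nothing more can be done
None
```

The cap at about (562, 82) mm was the one not home: it tipped 7.7° under about 6 N at its edge and sprang back, then one press in its middle (about 18 N at most) seated it level with the other three, to 0.1 mm. I edge-pressed only that cap, because depth images already showed the other three level and about 2.5 mm lower, and the job is handed in.

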